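# Mark the softest of three spring mounts

### The arm

A 7-joint arm with a two-finger parallel gripper is mounted at the origin on the work surface. World frame = base frame: x ahead of the robot, y to its left, z up, the work surface at z = 0. Lengths are in mm, angles in rad, forces in N, time in s.
With the tool pointing down it reaches from about 400 to 875 mm from the base axis. Payload 6.5 kg.
Tool frame: the origin (TCP) lies at the centre of the arm's flange, where the gripper is bolted on; the fingertips stand 166 mm ahead of it and the grasp point (between the pads) lies 147 mm ahead of it (robot.grasp_offset is the distance from the TCP to the grasp point, in mm); z points along the fingers, y is the direction in which the jaws open and shut (so a half turn about z gives the same grasp; the last joint's range is limited). The gripper opens to 88 mm and grips with 3 to 60 N. Pads are 18 mm wide; open, the fingers measure 123 mm over their backs; the gripper's body (75 mm by 187 mm) begins 45 mm behind the grasp point.
Start: joints at [-1.183, 0.536, -0.004, 1.538, 0.003, 1.067, -0.071], TCP at [284.939, 584.209, 404.716] pointing down, gripper open.
Joint ranges: [-2.7, 2.7], [-0.37, 2.16], [-1.27, 1.26], [0.24, 2.4], [-1.31, 4.45], [0.19, 1.91], [-2.76, 2.76]. Speed limits (rad/s): [2.39, 2.39, 3.14, 3.14, 3.14, 3.14, 3.14].

### API

Orientations are given as a unit quaternion [x, y, z, w].
In Python, from rig import robot gives the robot as it stands.
- The arm moves only by the tool move_arm, never from a script. Its argument "plan" is a list of rows, each a list of 5 numbers: the shift along the tool's x, y, z in m, then the turn about the tool's z in degrees, then the opening, from -1 (shut) to 1 (fully open), so that 0 is half open. A call has exactly 8 rows; each row shifts and turns the commanded pose from where the row before left it, along the tool's axes as they then stand; what a row does not reach is not made up. A row lasts 1/12 s, in which the tool goes at most 41.7 mm and 7.16 degrees, less where a joint would pass 70% of its speed; a pose out of reach is approached as far as the arm can. A call is refused whole if a number of a shift passes 0.0417 or a number of a turn 7.16, either way. A call with a gripper value outside its range is refused whole. The fingers move at their own pace and stop on an object; the grip force is fixed at half the most. Time passes only in rows, so rows that do not move let the fingers close, or fill a call up. It gives the time, the measured TCP pose, the force and the opening at its end, in the units of the state.
- robot.state(): the state, without advancing time (a new reading comes with each control period).
- robot.snapshot(name): name is "side" or "top"; returns a dict with "image" (384x512x3 uint8, blue, green, red), "z_map" (384x512 float32, mm along the optical axis (not along the pixel's ray), 0 where there is no reading), "fovy" (degrees; the focal length in pixels is half the picture's height over the tangent of half this angle, whatever the lens; pixels are square), "cx", "cy" (the principal point, pixels), "cam_to_world" (4x4, takes a point from camera to world coordinates). Camera axes: x right, y down, z forward; pixel columns grow to the right and rows downward; lengths in mm; the calibration is good to about 2 mm. A picture is of the moment at which its call begins.
- robot.hand_in(): hands the job in, once; it reports no verdict.
The state is a dict: "time_s": time; "joints": joint angles; "qd": joint speeds; "joint_efforts": joint torques, N m; "eef_pos": TCP position; "eef_rot": TCP orientation; "force": force on the tool from outside, world axes, zero at the start; "ft_torque": the same for the moment, N m; "width": finger opening in mm.
Only numpy, scipy, OpenCV 4.12 (cv2) and the standard library are available. Lean on these libraries where they do the work, as an engineer would, in place of code of your own. Each camera call takes 0.05 s, during which the arm holds its last target. There are 200 camera calls.

### The job

Three sprung pads look alike, but one is softer than the others: with a fingertip press each of them with about 7 N and see which gives the furthest, then push the brass tag on that softest one's stand all the way down to its stop and let go. Leave the other two tags up, and do not lift, tip or shift the stands or anything else on the bench.

Things in the scene. Friction and masses are not known exactly. Their poses are not given: they have to be found in the camera images.
- stand_a: One of three spring test stands, alike outside, loose on the bench (about 0.9 kg): a 125 x 85 mm wooden block, 30 mm high with its steel foot (129 x 89 mm). Origin: centre of the underside; z up; pad on the +x half, tag on the -x half, both on the centre line. The letters do not tell the place; yaw within 0.35 rad.
- pad_a_top (a point): Centre of the top of this stand's pad: round black rubber cap, 42 mm across, 25 mm tall, on a coil spring; top 85 mm above the bench, 25 mm to +x of the stand's origin. Moves with the pad (straight down, springs back). 0.3 to 1.5 N/mm, preload under 1.5 N; each is at least 1.8 times as stiff as the next softer and goes solid sooner. At 7 N they sink 4, 8 and 15 mm; only the softest can pass 10 mm.
- ring_a (a joint): Travel (m) of the white telltale ring (45 mm across, 4 mm thick) just under the pad of stand_a: 0 up against the resting pad; the pad pushes it down and it stays at the deepest point the pad has reached. Drag 0.5 N.
- tag_a_top (a point): Centre of the top of this stand's tag: a square brass plate 24 x 24 mm, 5 mm thick, on a slim stem; top 62 mm above the bench when fully up, 38 mm on the -x side of the stand's origin (63 mm from the pad's axis). It moves with the tag.
- tag_a (a joint): How far (m) the tag of stand_a is pushed down: 0 to 0.002 at the start, 0.012 at its stop. It slides straight down against about 3 N of friction and stays where it is left.
- stand_b: One of three spring test stands, alike outside, loose on the bench (about 0.9 kg): a 125 x 85 mm wooden block, 30 mm high with its steel foot (129 x 89 mm). Origin: centre of the underside; z up; pad on the +x half, tag on the -x half, both on the centre line. The letters do not tell the place; yaw within 0.35 rad.
- pad_b_top (a point): Centre of the top of this stand's pad: round black rubber cap, 42 mm across, 25 mm tall, on a coil spring; top 85 mm above the bench, 25 mm to +x of the stand's origin. Moves with the pad (straight down, springs back). 0.3 to 1.5 N/mm, preload under 1.5 N; each is at least 1.8 times as stiff as the next softer and goes solid sooner. At 7 N they sink 4, 8 and 15 mm; only the softest can pass 10 mm.
- ring_b (a joint): Travel (m) of the white telltale ring (45 mm across, 4 mm thick) just under the pad of stand_b: 0 up against the resting pad; the pad pushes it down and it stays at the deepest point the pad has reached. Drag 0.5 N.
- tag_b_top (a point): Centre of the top of this stand's tag: a square brass plate 24 x 24 mm, 5 mm thick, on a slim stem; top 62 mm above the bench when fully up, 38 mm on the -x side of the stand's origin (63 mm from the pad's axis). It moves with the tag.
- tag_b (a joint): How far (m) the tag of stand_b is pushed down: 0 to 0.002 at the start, 0.012 at its stop. It slides straight down against about 3 N of friction and stays where it is left.
- stand_c: One of three spring test stands, alike outside, loose on the bench (about 0.9 kg): a 125 x 85 mm wooden block, 30 mm high with its steel foot (129 x 89 mm). Origin: centre of the underside; z up; pad on the +x half, tag on the -x half, both on the centre line. The letters do not tell the place; yaw within 0.35 rad.
- pad_c_top (a point): Centre of the top of this stand's pad: round black rubber cap, 42 mm across, 25 mm tall, on a coil spring; top 85 mm above the bench, 25 mm to +x of the stand's origin. Moves with the pad (straight down, springs back). 0.3 to 1.5 N/mm, preload under 1.5 N; each is at least 1.8 times as stiff as the next softer and goes solid sooner. At 7 N they sink 4, 8 and 15 mm; only the softest can pass 10 mm.
- ring_c (a joint): Travel (m) of the white telltale ring (45 mm across, 4 mm thick) just under the pad of stand_c: 0 up against the resting pad; the pad pushes it down and it stays at the deepest point the pad has reached. Drag 0.5 N.
- tag_c_top (a point): Centre of the top of this stand's tag: a square brass plate 24 x 24 mm, 5 mm thick, on a slim stem; top 62 mm above the bench when fully up, 38 mm on the -x side of the stand's origin (63 mm from the pad's axis). It moves with the tag.
- tag_c (a joint): How far (m) the tag of stand_c is pushed down: 0 to 0.002 at the start, 0.012 at its stop. It slides straight down against about 3 N of friction and stays where it is left.
- flux_jar: Bystander, loose: small amber glass jar with a black lid, 34 mm across, 34 mm tall, upright among the stands; origin under its centre.
- solder_spool: Bystander, loose: solder reel on end, 37 mm across, 39 mm tall, steel with a blue top, among the stands; origin under its centre.
- pliers: Bystander, loose: green-handled pliers lying flat on the robot's side of the stands, 145 mm long, 12 mm high, jaws to its +x; origin under the pivot.
- cutters: Bystander, loose: black-handled cutters lying flat beyond the stands, 145 mm long, 12 mm high, jaws to its +x; origin under the pivot.
- marker_pen: Bystander, loose: white and black pen lying on the robot's side of the stands, 130 mm long along its x, 12 mm high; origin under its middle.
- parts_box: Bystander, loose: clear open box of small components beyond the stands, 70 x 120 x 25 mm; origin under its centre.
- drill_block: Bystander, loose: dark wooden block with short brass rods standing in it, 60 x 140 x 35 mm (54 mm high with the rods), to the left; origin under its centre.

How it is judged:
By the outcome, as a careful person would: the job done as asked, in the order asked, and still so for the second after the job is handed in, with the robot touching nothing.
It also fails if it takes over 53 s, if anything falls off the work surface, if the arm or the gripper's body presses on something with over 40 N, if the wrist force passes 120 N, or if a joint passes its speed limit or range.

## Working session

There is one attempt and no reset: what is moved stays moved. The work goes in short steps, Python scripts to look and compute and a tool call to move; the robot and the scene stay as the last step left them, time stands still between calls to the robot, and variables do not carry over. Pictures are saved under pics/ and viewed, about 8 in all and at most 12, crops included, and the job is handed in when it is done.

Besides the shell and the picture viewer there is one more tool, called after "Emit:" by a JSON object that holds its "method" and its "body", one argument or row to a line. move_arm: Moves the arm, as the interface text tells. Its arguments: {"type":"object","properties":{"plan":{"type":"array","items":{"type":"array","items":{"type":"number"}}}},"required":["plan"]}

```bash
mkdir -p pics; cat > h.py <<'E'
import numpy as np,cv2
from rig import robot
def snap(n):
    s=robot.snapshot(n); h=s["image"].shape[0]; s["f"]=h/2/np.tan(np.radians(s["fovy"])/2); return s
def xyz(s):
    z=s["z_map"]; v,u=np.mgrid[:z.shape[0],:z.shape[1]]
    P=np.stack([(u-s["cx"])*z/s["f"],(v-s["cy"])*z/s["f"],z,np.ones_like(z)],-1)@np.array(s["cam_to_world"]).T
    P=P[...,:3]; P[z==0]=np.nan; return P
E
python3 - <<'E'
from h import *
for n in("top","side"):
    s=snap(n); cv2.imwrite(f"pics/{n}0.png",s["image"]); np.save(f"{n}0.npy",xyz(s)); print(n,s["f"],s["cx"],s["cy"],np.round(s["cam_to_world"],3).tolist())
st=robot.state(); print(st)
E
```

```text
top 429.29389325809944 265.8202914025338 201.06929351944135 [[0.005, -0.998, 0.062, 487.018], [-1.0, -0.005, 0.01, 89.112], [-0.009, -0.062, -0.998, 1100.415], [0.0, 0.0, 0.0, 1.0]]
side 395.76890984542376 259.18643676608656 190.69722513771762 [[0.838, -0.303, 0.454, 90.455], [-0.546, -0.499, 0.673, -615.944], [0.023, -0.812, -0.584, 704.365], [0.0, 0.0, 0.0, 1.0]]
{'time_s': 0.1, 'joints': array([-1.18320283,  0.53709909, -0.00443454,  1.53872   ,  0.00260417,
        1.06728787, -0.0711884 ]), 'qd': array([ 1.40785861e-03, -1.83608399e-03, -5.56427385e-04, -3.53017310e-03,
       -4.07744459e-04,  5.29998020e-05, -9.36649909e-04]), 'joint_efforts': array([ 2.30825979e-03, -5.72072303e+01,  9.93609801e-01, -2.52230519e+01,
       -5.62058610e-02,  1.34221895e-02,  5.65180244e-05]), 'eef_pos': array([284.82053985, 583.96763065, 403.94208605]), 'eef_rot': array([ 2.24915034e-01,  9.74378088e-01, -7.45946848e-04, -1.11918844e-04]), 'force': array([ 0.48850973, -0.13887128, -0.12129748]), 'ft_torque': array([ 0.00948317,  0.01112325, -0.02406057]), 'width': 88.22342980086526}
```

View pics/top0.png

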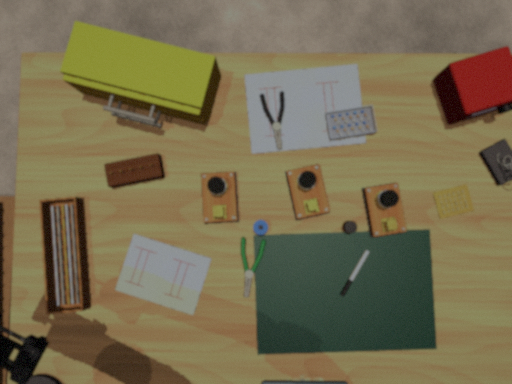

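View pics/side0.png

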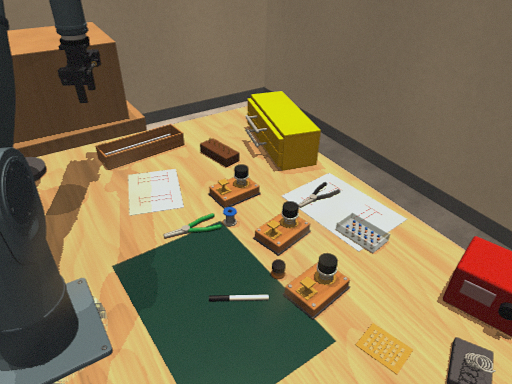

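Top view: the three stands are at about (219,197), (308,192) and (385,209) px, with the black pads up-image (+x) and the tags toward the robot. The jar is near (349,227) and the spool near (261,228).

```bash
cat > loc.py <<'E'
from h import *
def locate(P,out=True):
    R={}
    for k,(u,v) in dict(L=(219,197),M=(308,192),R=(385,209)).items():
        Q=P[v-36:v+37,u-30:u+31].reshape(-1,3); z=Q[:,2]
        b=Q[(z>24)&(z<36)]; (cx,cy),(w,h),a=cv2.minAreaRect(b[:,:2].astype(np.float32))
        pad=Q[(z>78)&(z<92)]; tag=Q[(z>52)&(z<68)]
        pc=(pad.max(0)+pad.min(0))/2
        tag=tag[np.hypot(*(tag[:,:2]-pc[:2]).T)>40]; tc=(tag.max(0)+tag.min(0))/2
        R[k]=(pc,tc)
        d=pc-tc
        print(k,'rect',np.round([cx,cy,w,h,a],1),'pad',np.round(pc,1),np.median(pad[:,2]).round(1),len(pad),np.ptp(pad,0).round(1),'tag',np.round(tc,1),np.median(tag[:,2]).round(1),len(tag),np.ptp(tag,0).round(1),'dist',np.hypot(d[0],d[1]).round(1),'yaw',np.arctan2(d[1],d[0]).round(3))
    return R
E
python3 - <<'E'
from loc import *
P=np.load('top0.npy'); locate(P)
im=cv2.imread('pics/top0.png'); cv2.imwrite('pics/c0.png',cv2.resize(im[150:250,190:415],None,fx=3.5,fy=3.5,interpolation=cv2.INTER_CUBIC))
print(P[320,150],P[250,400])
E
```

```text
L rect [563.2 218.6 124.8  85.5   3.8] pad [587.8 220.   85. ] 84.4 236 [38.7 38.6 13.5] tag [525.6 216.4  61.5] 60.1 100 [22.  22.5  9.4] dist 62.3 yaw 0.058
M rect [578.4  -4.2 125.   85.1  12.7] pad [603.1   1.2  84. ] 84.2 235 [39.2 38.5  9.7] tag [541.2 -12.9  61.1] 61.1 97 [26.6 24.5  8.4] dist 63.5 yaw 0.223
R rect [ 531.1 -178.6  125.7  125.2    8.2] pad [ 558.8 -194.5   84.2] 84.3 245 [38.3 42.1 10.7] tag [ 496.3 -204.6   59. ] 59.9 102 [26.7 27.2 14. ] dist 63.3 yaw 0.16
[252.58604885 390.83103224   1.43622309] [ 432.00406364 -243.11467455   -2.84297524]
```

View pics/c0.png

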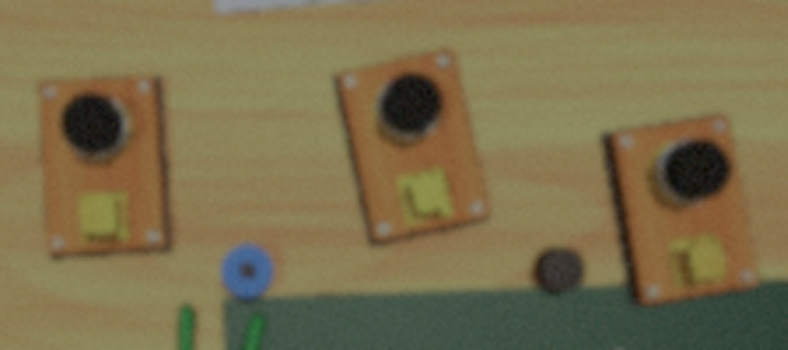

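Emit:
{"method": "move_arm", "body": {
  "plan": [
    [0, 0, 0, -6.5, -1],
    [0, 0, 0, -6.5, -1],
    [0, 0, 0, -6.5, -1],
    [0, 0, 0, -6.46, -1],
    [-0.025, -0.03, 0, 0, -1],
    [-0.025, -0.03, 0, 0, -1],
    [-0.025, -0.03, 0, 0, -1],
    [-0.025, -0.03, 0, 0, -1]
  ]
}}

```text
time_s: 0.77
eef_pos: [385.6, 462.6, 404.3]
eef_rot: [0.0, 1.0, -0.0, -0.0]
force: [0.5, 0.0, 0.4]
width: 37.1
```

Emit:
{"method": "move_arm", "body": {
  "plan": [
    [-0.025, -0.03, 0, 0, -1],
    [-0.025, -0.03, 0, 0, -1],
    [-0.025, -0.03, 0, 0, -1],
    [-0.025, -0.03, 0, 0, -1],
    [-0.025, -0.03, 0.01, 0, -1],
    [-0.025, -0.03, 0.01, 0, -1],
    [-0.025, -0.03, 0.01, 0, -1],
    [-0.02, -0.02, 0.01, 0, -1]
  ]
}}

```text
time_s: 1.43
eef_pos: [581.5, 230.0, 364.1]
eef_rot: [0.002, 1.0, -0.001, 0.0]
force: [0.7, 1.2, 1.1]
width: 0.8
```

Emit:
{"method": "move_arm", "body": {
  "plan": [
    [0, 0, 0.01, 0, -1],
    [0, 0, 0.01, 0, -1],
    [0, 0, 0.01, 0, -1],
    [0, 0, 0.01, 0, -1],
    [0, 0, 0, 0, -1],
    [0, 0, 0, 0, -1],
    [0, 0, 0, 0, -1],
    [0, 0, 0, 0, -1]
  ]
}}

```text
time_s: 2.1
eef_pos: [579.7, 234.6, 325.5]
eef_rot: [-0.0, 1.0, 0.0, 0.001]
force: [-0.0, 0.1, -0.3]
width: 0.3
```

Emit:
{"method": "move_arm", "body": {
  "plan": [
    [-0.0083, -0.015, 0, 0, -1],
    [0, 0, 0.013, 0, -1],
    [0, 0, 0.013, 0, -1],
    [0, 0, 0.013, 0, -1],
    [0, 0, 0.013, 0, -1],
    [0, 0, 0.01, 0, -1],
    [0, 0, 0, 0, -1],
    [0, 0, 0, 0, -1]
  ]
}}

```text
time_s: 2.77
eef_pos: [587.6, 219.2, 261.7]
eef_rot: [0.0, 1.0, -0.0, -0.001]
force: [0.6, -0.2, -0.2]
width: 0.4
```

Emit:
{"method": "move_arm", "body": {
  "plan": [
    [0, 0, 0.002, 0, -1],
    [0, 0, 0.002, 0, -1],
    [0, 0, 0.002, 0, -1],
    [0, 0, 0.002, 0, -1],
    [0, 0, 0, 0, -1],
    [0, 0, 0, 0, -1],
    [0, 0, 0, 0, -1],
    [0, 0, 0, 0, -1]
  ]
}}

```text
time_s: 3.43
eef_pos: [588.1, 219.0, 254.9]
eef_rot: [0.0, 1.0, 0.0, 0.0]
force: [0.6, -1.0, -0.3]
width: 0.6
```

Emit:
{"method": "move_arm", "body": {
  "plan": [
    [0, 0, 0.001, 0, -1],
    [0, 0, 0.001, 0, -1],
    [0, 0, 0.001, 0, -1],
    [0, 0, 0.001, 0, -1],
    [0, 0, 0, 0, -1],
    [0, 0, 0, 0, -1],
    [0, 0, 0, 0, -1],
    [0, 0, 0, 0, -1]
  ]
}}

```text
time_s: 4.1
eef_pos: [588.0, 219.0, 250.7]
eef_rot: [0.0, 1.0, -0.0, -0.0]
force: [0.6, 0.1, 1.0]
width: 0.6
```

Emit:
{"method": "move_arm", "body": {
  "plan": [
    [0, 0, 0.001, 0, -1],
    [0, 0, 0.001, 0, -1],
    [0, 0, 0.001, 0, -1],
    [0, 0, 0, 0, -1],
    [0, 0, 0, 0, -1],
    [0, 0, 0, 0, -1],
    [0, 0, 0, 0, -1],
    [0, 0, 0, 0, -1]
  ]
}}

```text
time_s: 4.77
eef_pos: [588.0, 219.0, 247.8]
eef_rot: [0.0, 1.0, 0.0, 0.0]
force: [-0.2, -0.3, 1.1]
width: 0.3
```

Emit:
{"method": "move_arm", "body": {
  "plan": [
    [0, 0, 0.001, 0, -1],
    [0, 0, 0.001, 0, -1],
    [0, 0, 0.001, 0, -1],
    [0, 0, 0, 0, -1],
    [0, 0, 0, 0, -1],
    [0, 0, 0, 0, -1],
    [0, 0, 0, 0, -1],
    [0, 0, 0, 0, -1]
  ]
}}

```text
time_s: 5.43
eef_pos: [588.1, 219.0, 244.8]
eef_rot: [0.0, 1.0, 0.0, 0.0]
force: [-1.4, 0.2, 2.2]
width: 0.5
```

Emit:
{"method": "move_arm", "body": {
  "plan": [
    [0, 0, 0.001, 0, -1],
    [0, 0, 0.001, 0, -1],
    [0, 0, 0.001, 0, -1],
    [0, 0, 0, 0, -1],
    [0, 0, 0, 0, -1],
    [0, 0, 0, 0, -1],
    [0, 0, 0, 0, -1],
    [0, 0, 0, 0, -1]
  ]
}}

```text
time_s: 6.1
eef_pos: [588.1, 219.0, 241.8]
eef_rot: [0.0, 1.0, 0.0, 0.0]
force: [0.1, 0.5, 4.6]
width: 0.6
```

```bash
python3 -c "
from h import *
f=[]
for i in range(6): snap('top'); f.append(robot.state()['force'])
print(np.mean(f,0),np.std(f,0))"
```

```text
[-0.01947589 -0.0538932   3.78961876] [0.30928155 0.45935191 0.39012476]
```

Emit:
{"method": "move_arm", "body": {
  "plan": [
    [0, 0, 0.001, 0, -1],
    [0, 0, 0.001, 0, -1],
    [0, 0, 0.001, 0, -1],
    [0, 0, 0.001, 0, -1],
    [0, 0, 0, 0, -1],
    [0, 0, 0, 0, -1],
    [0, 0, 0, 0, -1],
    [0, 0, 0, 0, -1]
  ]
}}

```text
time_s: 7.07
eef_pos: [588.0, 219.0, 237.8]
eef_rot: [0.0, 1.0, 0.0, 0.0]
force: [-0.4, 0.2, 5.4]
width: 0.4
```

```bash
cat > ff.py <<'E'
from h import *
f=[]
for i in range(6): snap('top'); f.append(np.r_[robot.state()['force'],robot.state()['eef_pos']])
print(np.mean(f,0).round(2),robot.state()['time_s'])
E
python3 ff.py
```

```text
[-8.0000e-02 -2.8000e-01  5.1000e+00  5.8806e+02  2.1902e+02  2.3776e+02] 7.3667
```

Emit:
{"method": "move_arm", "body": {
  "plan": [
    [0, 0, 0.001, 0, -1],
    [0, 0, 0.001, 0, -1],
    [0, 0, 0.001, 0, -1],
    [0, 0, 0, 0, -1],
    [0, 0, 0, 0, -1],
    [0, 0, 0, 0, -1],
    [0, 0, 0, 0, -1],
    [0, 0, 0, 0, -1]
  ]
}}

```text
time_s: 8.03
eef_pos: [588.1, 219.0, 236.0]
eef_rot: [0.0, 1.0, 0.0, 0.0]
force: [-3.3, -2.4, 16.0]
width: 0.5
```

```bash
python3 ff.py
```

```text
[ -3.92  -1.37  15.37 588.11 219.05 235.96] 8.3333
```

Emit:
{"method": "move_arm", "body": {
  "plan": [
    [0, 0, -0.005, 0, -1],
    [0, 0, -0.02, 0, -1],
    [0, 0, -0.025, 0, -1],
    [0, 0, 0, 0, -1],
    [-0.005, -0.04, 0, 0, -1],
    [-0.005, -0.04, 0, 0, -1],
    [-0.005, -0.04, 0, 0, -1],
    [0, -0.04, 0, 0, -1]
  ]
}}

```text
time_s: 9.0
eef_pos: [603.0, 57.2, 283.9]
eef_rot: [0.0, 1.0, -0.0, -0.0]
force: [1.3, -0.1, 0.2]
width: 0.4
```

Emit:
{"method": "move_arm", "body": {
  "plan": [
    [0, -0.04, 0, 0, -1],
    [0, -0.018, 0, 0, -1],
    [0, 0, 0.01, 0, -1],
    [0, 0, 0.01, 0, -1],
    [0, 0, 0, 0, -1],
    [0, 0, 0, 0, -1],
    [0, 0, 0, 0, -1],
    [0, 0, 0, 0, -1]
  ]
}}

```text
time_s: 9.67
eef_pos: [603.0, 2.4, 264.9]
eef_rot: [-0.001, 1.0, 0.0, 0.0]
force: [0.1, -0.2, 0.6]
width: 0.6
```

Emit:
{"method": "move_arm", "body": {
  "plan": [
    [0, -0.001, 0.004, 0, -1],
    [0, 0, 0.004, 0, -1],
    [0, 0, 0.003, 0, -1],
    [0, 0, 0.002, 0, -1],
    [0, 0, 0.001, 0, -1],
    [0, 0, 0.001, 0, -1],
    [0, 0, 0, 0, -1],
    [0, 0, 0, 0, -1]
  ]
}}

```text
time_s: 10.33
eef_pos: [602.7, -0.0, 249.8]
eef_rot: [0.0, 1.0, 0.0, -0.0]
force: [-3.0, 0.4, 3.7]
width: 0.2
```

Emit:
{"method": "move_arm", "body": {
  "plan": [
    [0, 0, 0.001, 0, -1],
    [0, 0, 0.001, 0, -1],
    [0, 0, 0, 0, -1],
    [0, 0, 0, 0, -1],
    [0, 0, 0, 0, -1],
    [0, 0, 0, 0, -1],
    [0, 0, 0, 0, -1],
    [0, 0, 0, 0, -1]
  ]
}}

```text
time_s: 11.0
eef_pos: [602.8, 0.0, 248.0]
eef_rot: [0.0, 1.0, 0.0, -0.0]
force: [-3.1, -0.3, 6.0]
width: 0.6
```

```bash
python3 ff.py
```

```text
[-2.8200e+00  3.5000e-01  5.7300e+00  6.0275e+02  2.0000e-02  2.4795e+02] 11.3
```

Emit:
{"method": "move_arm", "body": {
  "plan": [
    [0, 0, 0.001, 0, -1],
    [0, 0, 0, 0, -1],
    [0, 0, 0, 0, -1],
    [0, 0, 0, 0, -1],
    [0, 0, 0, 0, -1],
    [0, 0, 0, 0, -1],
    [0, 0, 0, 0, -1],
    [0, 0, 0, 0, -1]
  ]
}}

```text
time_s: 11.97
eef_pos: [602.8, -0.0, 247.1]
eef_rot: [0.0, 1.0, 0.0, -0.0]
force: [-3.6, 0.9, 7.2]
width: 0.5
```

```bash
python3 ff.py
```

```text
[-3.8000e+00 -1.4000e-01  7.0600e+00  6.0276e+02  2.0000e-02  2.4708e+02] 12.2667
```

Emit:
{"method": "move_arm", "body": {
  "plan": [
    [0, 0, -0.005, 0, -1],
    [0, 0, -0.015, 0, -1],
    [0, 0, -0.018, 0, -1],
    [0, 0, 0, 0, -1],
    [0.011, -0.04, 0, 0, -1],
    [0.011, -0.04, 0, 0, -1],
    [0.011, -0.04, 0, 0, -1],
    [0.011, -0.04, 0, 0, -1]
  ]
}}

```text
time_s: 12.93
eef_pos: [558.1, -161.6, 284.3]
eef_rot: [-0.0, 1.0, -0.0, 0.0]
force: [1.4, -1.6, -0.1]
width: 0.5
```

Emit:
{"method": "move_arm", "body": {
  "plan": [
    [0, -0.0345, 0, 0, -1],
    [0, 0, 0.01, 0, -1],
    [0, 0, 0.01, 0, -1],
    [0, 0, 0.005, 0, -1],
    [0, 0, 0, 0, -1],
    [0, 0, 0, 0, -1],
    [0, 0, 0, 0, -1],
    [0, 0, 0, 0, -1]
  ]
}}

```text
time_s: 13.6
eef_pos: [559.2, -193.5, 260.1]
eef_rot: [-0.0, 1.0, 0.0, 0.0]
force: [-0.3, 0.1, -0.6]
width: 0.4
```

Emit:
{"method": "move_arm", "body": {
  "plan": [
    [0, 0, 0.004, 0, -1],
    [0, 0, 0.003, 0, -1],
    [0, 0, 0.002, 0, -1],
    [0, 0, 0.001, 0, -1],
    [0, 0, 0, 0, -1],
    [0, 0, 0, 0, -1],
    [0, 0, 0, 0, -1],
    [0, 0, 0, 0, -1]
  ]
}}

```text
time_s: 14.27
eef_pos: [558.7, -194.3, 249.8]
eef_rot: [0.0, 1.0, 0.0, -0.0]
force: [-0.3, 1.5, 1.1]
width: 0.6
```

```bash
python3 ff.py
```

```text
[-2.5000e-01  1.2700e+00  1.8900e+00  5.5874e+02 -1.9437e+02  2.4979e+02] 14.5667
```

Emit:
{"method": "move_arm", "body": {
  "plan": [
    [0, 0, 0.001, 0, -1],
    [0, 0, 0.001, 0, -1],
    [0, 0, 0.001, 0, -1],
    [0, 0, 0, 0, -1],
    [0, 0, 0, 0, -1],
    [0, 0, 0, 0, -1],
    [0, 0, 0, 0, -1],
    [0, 0, 0, 0, -1]
  ]
}}

```text
time_s: 15.23
eef_pos: [558.8, -194.5, 246.8]
eef_rot: [0.0, 1.0, -0.0, 0.0]
force: [-0.4, 0.9, 4.4]
width: 0.6
```

```bash
python3 ff.py
```

```text
[-3.6000e-01  1.1500e+00  3.9600e+00  5.5877e+02 -1.9447e+02  2.4677e+02] 15.5333
```

Emit:
{"method": "move_arm", "body": {
  "plan": [
    [0, 0, 0.001, 0, -1],
    [0, 0, 0.001, 0, -1],
    [0, 0, 0.001, 0, -1],
    [0, 0, 0, 0, -1],
    [0, 0, 0, 0, -1],
    [0, 0, 0, 0, -1],
    [0, 0, 0, 0, -1],
    [0, 0, 0, 0, -1]
  ]
}}

```text
time_s: 16.2
eef_pos: [558.8, -194.5, 243.9]
eef_rot: [0.0, 1.0, -0.0, 0.0]
force: [-0.4, 1.3, 6.0]
width: 0.5
```

```bash
python3 ff.py
```

```text
[-4.8000e-01  1.4200e+00  6.0700e+00  5.5878e+02 -1.9449e+02  2.4386e+02] 16.5
```

Emit:
{"method": "move_arm", "body": {
  "plan": [
    [0, 0, 0.001, 0, -1],
    [0, 0, 0, 0, -1],
    [0, 0, 0, 0, -1],
    [0, 0, 0, 0, -1],
    [0, 0, 0, 0, -1],
    [0, 0, 0, 0, -1],
    [0, 0, 0, 0, -1],
    [0, 0, 0, 0, -1]
  ]
}}

```text
time_s: 17.17
eef_pos: [558.8, -194.5, 243.0]
eef_rot: [0.0, 1.0, -0.0, 0.0]
force: [-1.2, 1.5, 6.7]
width: 0.4
```

```bash
python3 ff.py
```

```text
[  -1.05    1.78    7.07  558.78 -194.48  242.99] 17.4667
```

Emit:
{"method": "move_arm", "body": {
  "plan": [
    [0, 0, -0.005, 0, -1],
    [0, 0, -0.02, 0, -1],
    [0, 0, -0.03, 0, -1],
    [0, 0, -0.03, 0, -1],
    [0, 0, -0.03, 0, -1],
    [0.0335, 0, 0, 0, -1],
    [0.03, 0, 0, 0, -1],
    [0.035, 0, 0, 0, -1]
  ]
}}

```text
time_s: 18.13
eef_pos: [459.4, -194.6, 357.9]
eef_rot: [0.0, 1.0, -0.0, 0.001]
force: [0.0, -0.6, -0.2]
width: 0.4
```

Emit:
{"method": "move_arm", "body": {
  "plan": [
    [0.035, 0, 0, 0, -1],
    [0, 0.04, 0, 0, -1],
    [0, 0.04, 0, 0, -1],
    [0, 0.04, 0, 0, -1],
    [0, 0.04, 0, 0, -1],
    [0, 0, 0, 0, -1],
    [0, 0, 0, 0, -1],
    [0, 0, 0, 0, -1]
  ]
}}

```text
time_s: 18.8
eef_pos: [425.2, -35.1, 357.6]
eef_rot: [0.0, 1.0, -0.0, -0.0]
force: [-0.5, -0.5, 0.4]
width: 0.4
```

```bash
python3 - <<'E'
from loc import *
a=snap('top'); P=xyz(a); locate(P); b=snap('side')
A=cv2.resize(a['image'][150:250,190:415],None,fx=3.5,fy=3.5,interpolation=cv2.INTER_CUBIC)
B=cv2.resize(b['image'][150:320,195:360],None,fx=3.5,fy=3.5,interpolation=cv2.INTER_CUBIC)
cv2.imwrite('pics/c1.png',A); cv2.imwrite('pics/s1.png',B); print(robot.state()['eef_pos'],robot.state()['time_s'])
E
```

```text
L rect [563.3 218.6 124.8  85.1   3.7] pad [587.9 220.   83.9] 84.4 239 [38.6 38.7 11.4] tag [525.6 216.1  60. ] 60.7 100 [22.2 22.8  9.6] dist 62.4 yaw 0.063
M rect [578.5  -4.3 125.   85.2  12.4] pad [603.2   1.1  83.8] 84.1 238 [39.2 38.2 10.8] tag [541.3 -12.9  62.1] 60.5 97 [26.8 24.7  9. ] dist 63.4 yaw 0.222
R rect [ 530.2 -177.8  124.6  126.2    9.6] pad [ 558.7 -194.3   83.3] 84.0 245 [38.4 41.1 10.5] tag [ 496.3 -204.5   58.6] 60.0 102 [26.7 26.3 10.1] dist 63.2 yaw 0.162
[425.23895387 -35.90203651 357.57319568] 18.9
```

View pics/s1.png

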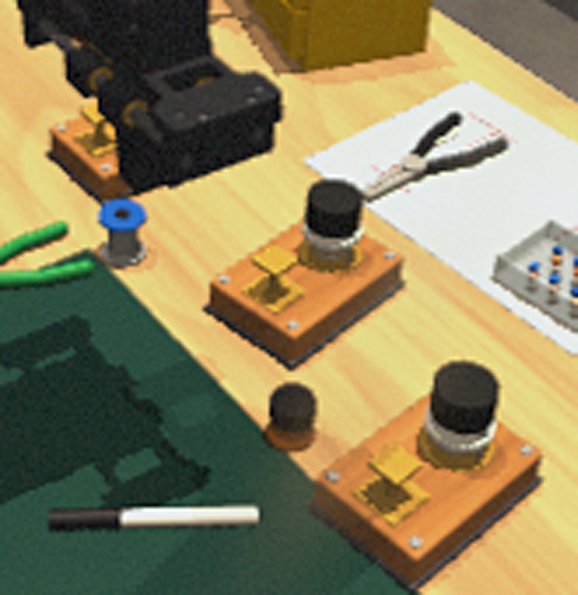

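The crop shows stands M and R with their tags up and rings lowered only a little. Nothing has shifted. L gave about 15 mm, R about 8 mm and M about 4 mm, so I'll push L's tag.

Emit:
{"method": "move_arm", "body": {
  "plan": [
    [-0.014, 0.036, 0, 0, -1],
    [-0.014, 0.036, 0, 0, -1],
    [-0.014, 0.036, 0, 0, -1],
    [-0.014, 0.036, 0, 0, -1],
    [-0.014, 0.036, 0, 0, -1],
    [-0.015, 0.036, 0, 0, -1],
    [-0.015, 0.036, 0, 0, -1],
    [0, 0, 0, 0, -1]
  ]
}}

```text
time_s: 19.57
eef_pos: [527.1, 223.8, 357.8]
eef_rot: [-0.002, 1.0, 0.003, 0.001]
force: [-0.4, 0.4, -0.7]
width: 0.1
```

Emit:
{"method": "move_arm", "body": {
  "plan": [
    [0, 0, 0.02, 0, -1],
    [0, 0, 0.02, 0, -1],
    [0, 0, 0.02, 0, -1],
    [0, 0, 0.02, 0, -1],
    [0, 0, 0.02, 0, -1],
    [0, 0, 0.015, 0, -1],
    [0, 0, 0, 0, -1],
    [0, 0, 0, 0, -1]
  ]
}}

```text
time_s: 20.23
eef_pos: [525.8, 216.0, 242.1]
eef_rot: [0.001, 1.0, -0.001, -0.001]
force: [0.2, 0.5, -1.4]
width: 0.5
```

Emit:
{"method": "move_arm", "body": {
  "plan": [
    [0, 0, 0.006, 0, -1],
    [0, 0, 0.005, 0, -1],
    [0, 0, 0.003, 0, -1],
    [0, 0, 0.002, 0, -1],
    [0, 0, 0.002, 0, -1],
    [0, 0, 0.002, 0, -1],
    [0, 0, 0.002, 0, -1],
    [0, 0, 0, 0, -1]
  ]
}}

```text
time_s: 20.9
eef_pos: [525.6, 217.5, 220.6]
eef_rot: [0.0, 1.0, 0.0, 0.0]
force: [0.4, 0.9, 0.1]
width: 0.5
```

Emit:
{"method": "move_arm", "body": {
  "plan": [
    [0, 0, 0.001, 0, -1],
    [0, 0, 0.001, 0, -1],
    [0, 0, 0.001, 0, -1],
    [0, 0, 0.001, 0, -1],
    [0, 0, 0, 0, -1],
    [0, 0, 0, 0, -1],
    [0, 0, 0, 0, -1],
    [0, 0, 0, 0, -1]
  ]
}}

```text
time_s: 21.57
eef_pos: [525.4, 217.7, 216.6]
eef_rot: [0.0, 1.0, 0.0, -0.0]
force: [0.5, -0.3, -0.5]
width: 0.3
```

```bash
python3 ff.py
```

```text
[ 1.6000e-01  5.0000e-02 -1.0000e-01  5.2537e+02  2.1759e+02  2.1662e+02] 21.8667
```

```bash
python3 - <<'E'
from h import *
b=snap('side'); cv2.imwrite('pics/s2.png',cv2.resize(b['image'][120:230,160:310],None,fx=5,fy=5,interpolation=cv2.INTER_CUBIC))
E
```

```text
(no output)
```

View pics/s2.png

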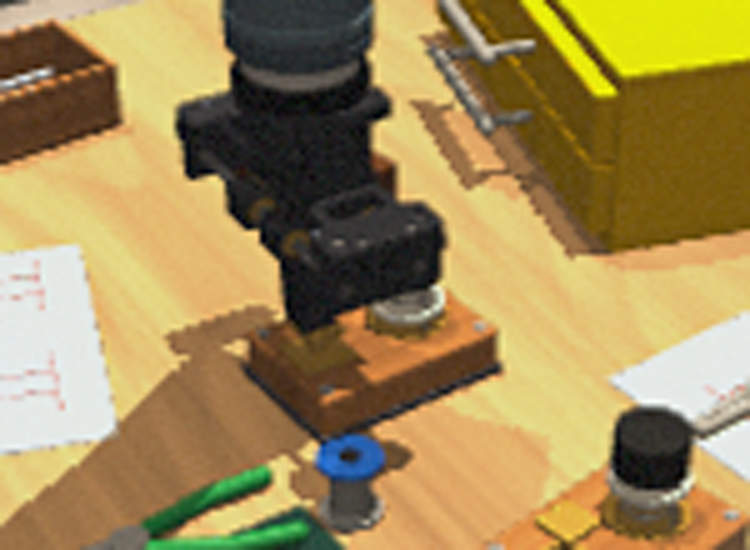

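The fingertip is on L's tag at about (315,330), and the ring at (410,310) is well down. I'll keep pressing 1 mm at a time until it reaches the stop.

Emit:
{"method": "move_arm", "body": {
  "plan": [
    [0, 0, 0.001, 0, -1],
    [0, 0, 0, 0, -1],
    [0, 0, 0, 0, -1],
    [0, 0, 0, 0, -1],
    [0, 0, 0, 0, -1],
    [0, 0, 0, 0, -1],
    [0, 0, 0, 0, -1],
    [0, 0, 0, 0, -1]
  ]
}}

```text
time_s: 22.58
eef_pos: [525.5, 217.6, 216.4]
eef_rot: [0.0, 1.0, -0.0, 0.0]
force: [-1.5, -0.6, 8.3]
width: 0.7
```

Emit:
{"method": "move_arm", "body": {
  "plan": [
    [0, 0, 0.001, 0, -1],
    [0, 0, 0, 0, -1],
    [0, 0, 0, 0, -1],
    [0, 0, 0, 0, -1],
    [0, 0, 0, 0, -1],
    [0, 0, 0, 0, -1],
    [0, 0, 0, 0, -1],
    [0, 0, 0, 0, -1]
  ]
}}

```text
time_s: 23.25
eef_pos: [525.6, 217.7, 216.4]
eef_rot: [0.0, 1.0, -0.0, 0.0]
force: [-4.7, -1.8, 17.6]
width: 0.3
```

```bash
python3 ff.py
```

```text
[ -5.7   -2.44  17.59 525.58 217.67 216.34] 23.55
```

At its stop: the position holds at 216.4 mm while the force climbs to 17.6 N. Retreat straight up and clear the view.

Emit:
{"method": "move_arm", "body": {
  "plan": [
    [0, 0, -0.003, 0, -1],
    [0, 0, -0.015, 0, -1],
    [0, 0, -0.03, 0, -1],
    [0, 0, -0.03, 0, -1],
    [0, 0, -0.03, 0, -1],
    [0, 0, -0.03, 0, -1],
    [0.03, 0, 0, 0, -1],
    [0.03, 0.03, 0, 0, -1]
  ]
}}

```text
time_s: 24.22
eef_pos: [468.0, 242.2, 354.4]
eef_rot: [0.005, 1.0, -0.001, 0.002]
force: [-0.3, 0.9, -1.3]
width: 0.4
```

Emit:
{"method": "move_arm", "body": {
  "plan": [
    [0.03, 0.025, 0, 0, -1],
    [0.03, 0.025, 0, 0, -1],
    [0, 0.03, 0, 0, -1],
    [0, 0.03, 0, 0, -1],
    [0, 0.03, 0, 0, -1],
    [0, 0, 0, 0, -1],
    [0, 0, 0, 0, -1],
    [0, 0, 0, 0, -1]
  ]
}}

```text
time_s: 24.88
eef_pos: [406.2, 386.3, 352.3]
eef_rot: [0.0, 1.0, -0.001, -0.0]
force: [0.1, -0.2, -0.3]
width: 0.7
```

```bash
python3 - <<'E'
from loc import *
a=snap('top'); P=xyz(a)
try: locate(P)
except Exception as e: print(e)
Q=P[165:235,190:250].reshape(-1,3); n=np.hypot(Q[:,0]-525.6,Q[:,1]-216.2)<9; print('L tag z',np.nanmedian(Q[n,2]),n.sum())
P0=np.load('top0.npy'); Q=P0[165:235,190:250].reshape(-1,3); n=np.hypot(Q[:,0]-525.6,Q[:,1]-216.2)<9; print('before',np.nanmedian(Q[n,2]))
b=snap('side')
cv2.imwrite('pics/s3.png',cv2.resize(b['image'][150:320,195:360],None,fx=3.5,fy=3.5,interpolation=cv2.INTER_CUBIC))
print(robot.state()['eef_pos'],robot.state()['force'])
E
```

```text
L rect [563.3 218.6 125.2  85.2   3.6] pad [588.  219.1  83.5] 84.3 240 [38.9 40.3 10.7] tag [525.9 216.8  53.7] 53.3 9 [17.2 12.4  3.4] dist 62.2 yaw 0.036
M rect [578.3  -4.3 124.7  85.2  12.8] pad [603.1   1.   84.2] 84.2 239 [38.5 38.6  9.3] tag [541.2 -13.1  61. ] 60.7 97 [26.9 24.8 10.8] dist 63.5 yaw 0.224
R rect [ 530.2 -177.8  124.7  125.9    9.7] pad [ 558.6 -194.3   83.4] 84.1 247 [38.2 41.4 10.8] tag [ 496.3 -204.4   59.4] 59.4 102 [26.6 26.8  9.3] dist 63.1 yaw 0.16
L tag z 49.67851685238679 41
before 60.48168463762113
[406.60521959 385.66315812 352.51414974] [ 0.67355087 -0.86054419  0.49909506]
```

View pics/s3.png

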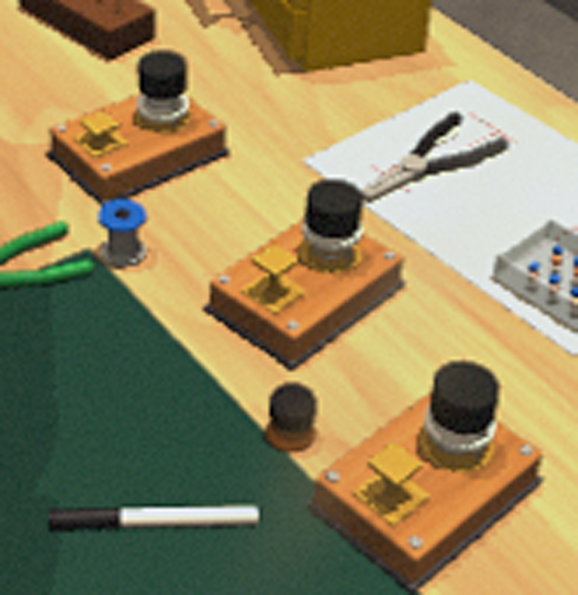

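The view shows L's tag at (98,130) pressed down and the other two tags still up. The stands and bystanders are in place and the arm is clear of everything.

```bash
python3 -c "
from rig import robot
print(robot.hand_in())"
```

```text
the job is handed in; nothing more can be done
None
```

The left stand's pad is the softest; I pushed its tag down to the stop and handed the job in at about 25 s.

| Pad | Sink | Force |
|---|---|---|
| Left | about 15 mm (13 mm at 5.1 N, then solid) | up to 15–16 N |
| Right | about 8 mm | 7.1 N |
| Middle | about 4 mm | 7.1 N |

- **Overshoot:** the left pad went solid on the last step, so it was pressed harder than the 7 N asked. I don't have a reading at exactly 7 N for it, but it had already passed 10 mm at 5.1 N.
- **Tag push:** the left tag stopped moving while the force rose from 8 N to 17.6 N. Afterwards its top measured 49.7 mm high, where 50 mm is expected at the stop.
- **Last checks:** the other two tags measured the same height as before to within 0.5 mm. The stands had not shifted by more than measurement error, and the bystanders near them looked untouched. The rectangle fit on the right stand was spoiled by the jar, so that stand was checked from its pad and tag positions only. The arm was clear of everything.

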